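# Seat and lock the blade grid of a vegetable dicer

## Task

The blade grid of the vegetable dicer lies askew on the deck, its rear edge riding on the two steel locating pins. The blades are sharp, so do not pick the grid up: nudge its edges with the fingertips until both holes drop over their pins and it lies flat on the deck. Then push the orange latch all the way toward the front so that it locks over the grid's rear edge, let go of everything and leave the other things on the worktop where they are.

Things in the scene. Friction and masses are not known exactly. Their poses are not given: they have to be found in the camera images.
- dicer: Dicer: clear catch box under a grey deck, top 65 mm above the worktop; does not move. Origin on the worktop under the middle; x from front (robot side) to rear, y left along its long side, z up. Deck: x -86 to +94, y -115 to +115 mm. Behind the seated grid a fixed stop block, 42 mm wide, 21 mm high, begins at x = +61 mm; the latch runs on it.
- blade_grid: Loose white frame with steel blades, 116 (x) x 190 (y) x 12 mm, 0.28 kg. Origin at the centre of its underside, x rear, y left. Starts 14 to 22 mm too far forward, up to 12 mm off sideways, twisted up to 0.08 rad; front edge on the deck, rear about 7 mm up on the pin tips. Seated, its origin lies over the dicer's, at deck height, same yaw, 3 mm clear of the stop block.
- hole_l (a point): Lower mouth of the round through hole in the grid's left end, 14 mm across; at x = +22, y = +77 mm in the grid.
- hole_r (a point): Lower mouth of the slot through the grid's right end, 14 mm (x) by 20 mm (y); at x = +22, y = -77 mm in the grid.
- pin_l (a point): Foot, at deck height, of the left steel pin: 10 mm across, 7 mm high, tapered to a 4 mm flat tip; at x = +22, y = +77 mm in the dicer.
- pin_r (a point): Foot of the right steel pin, the same, at x = +22, y = -77 mm in the dicer.
- latch (a joint): Travel of the orange sliding latch in m: 0 open (rearmost), 0.016 locked, moving to the dicer's front (-x). It needs about 2 N and stays where it is left. Its tongue runs 13.5 mm above the deck, 4.5 mm thick, and passes over the rear edge of the grid only when the grid is down.
- latch_tab (a point): Middle of the rear face of the latch's upright thumb tab: the tab is 30 mm wide (y), 12 mm thick (x) and stands from 17 to 35 mm above the deck. With the latch open this face is at x = +92 mm in the dicer, fully locked at +76 mm; push it forward from behind.
- pusher: Bystander: the dicer's hand pusher, grey plate 82 x 112 mm with an orange knob, 57 mm high, standing on the worktop to the left of the dicer. Origin under its middle.
- garlic: Bystander: garlic bulb, 56 mm, on the chopping board. Origin under its middle.
- lemon: Bystander: lemon, 71 mm, on the chopping board. Origin under its middle.
- lime: Bystander: lime, 52 mm, on the chopping board. Origin under its middle.
- food_tin: Bystander: food tin, 75 mm across, 58 mm high, at the left. Origin under its middle.

How it is judged:
By the outcome, as a careful person would: the job done as asked, in the order asked, and still so for the second after the job is handed in, with the robot touching nothing.
It also fails if it takes over 61 s, if anything falls off the work surface, if the arm or the gripper's body presses on something with over 40 N, if the wrist force passes 120 N, or if a joint passes its speed limit or range.

## Robot

A 6-joint arm with a two-finger parallel gripper is mounted at the origin on a cart in front of the work surface, level with it; the furniture and walls round the work are solid. World frame = base frame: x ahead of the robot, y to its left, z up, the work surface at z = 0. Lengths are in m, angles in rad, forces in N, time in s.
With the tool pointing down it reaches from about 0.25 to 0.775 m from the base axis. Payload 4 kg.
Tool frame: the origin (TCP) lies at the very end of the fingers, on their centre line; the grasp point (between the pads) lies 19 mm behind it; z points along the fingers, y is the line along which they close (so a half turn about z gives the same grasp; the last joint's range is limited). The gripper opens to 94 mm and grips with 3 to 60 N. Pads are 16 mm wide; open, the fingers measure 119 mm over their backs; the gripper's body (75 mm by 177 mm) begins 78 mm behind the grasp point.
Start: joints at [-1.394, 0.087, 1.371, -0, 1.684, -0.103], TCP at [0.152, -0.529, 0.206] pointing down, gripper open.
Joint ranges: [-3.1, 3.1], [-0.76, 2.03], [0.27, 2.55], [-1.08, 4.22], [0.17, 2.65], [-2.57, 2.57]. Speed limits (rad/s): [2.79, 2.79, 3.14, 3.14, 3.14, 3.14].

## Interface

Orientations are given as [roll, pitch, yaw] about the fixed x, y, z axes, in that order (R = Rz(yaw) Ry(pitch) Rx(roll)).
In Python, from bench import robot gives the robot as it stands. The module is installed in compiled form; this text tells all that it offers.
- The arm moves only by the tool move_arm, never from a script. Its argument "deltas" is one flat list of numbers, 7 for each row, row after row: the turn, a rotation vector about the tool's x, y, z in rad, then the shift along the tool's x, y, z in cm, then the closure, from -1 (fully open) to 1 (shut). A call has 1 to 8 rows; each row is the pose to reach, as a shift and turn from the pose commanded when the call began, along the tool's axes at that moment; what a row does not reach only later rows make up. A row lasts 1/10 s, in which the tool goes at most 50 mm and 8.59 degrees, less where a joint would pass 70% of its speed; a pose out of reach is approached as far as the arm can. A call with a gripper value outside its range is refused whole. The fingers move at their own pace and stop on an object; the grip force is fixed at half the most. Time passes only in rows, so rows that repeat a pose let the fingers close. It gives the time, the measured TCP pose, the force, the opening and the grip force at its end, in the units of the state.
- robot.get_obs(): the state, without advancing time (a new reading comes with each control period).
- robot.snapshot(name): name is "scene" or "top" or "wrist"; returns a dict with "image" (400x640x3 uint8, red, green, blue), "depth" (400x640 float32, m along the optical axis (not along the pixel's ray), 0 where there is no reading), "fov_y" (degrees; the focal length in pixels is half the picture's height over the tangent of half this angle, whatever the lens; pixels are square), "cx", "cy" (the principal point, pixels), "D" ([k1, k2, p1, p2, k3] as OpenCV has them; the pictures are not rectified), "origin" and "orientation" of the camera in the world; the wrist camera has in their place "T_tool_cam" (4x4, takes a point from camera to tool coordinates, whose origin is the TCP and whose axes are the flange's). Camera axes: x right, y up, looking along -z (the intrinsics and any distortion apply to the point x, -y, -z); pixel columns grow to the right and rows downward; lengths in m; the calibration is good to about 2 mm. A picture is of the moment at which its call begins: read the wrist's pose just before it.
- robot.close_job(): hands the job in; it is judged then, once.
The state is a dict: "time": time; "joint_positions": joint angles; "qvel": joint speeds; "joint_torque": joint torques, N m; "tool_pos": TCP position; "ee_rot": TCP orientation; "wrist_force": force on the tool from outside, world axes, zero at the start; "wrist_torque": the same for the moment, N m; "width": finger opening in m; "finger_force": force on a finger pad.
Only numpy, scipy, OpenCV 4.12 (cv2) and the standard library are available. Lean on these libraries where they do the work, as an engineer would, in place of code of your own. Each camera call takes 0.05 s, during which the arm holds its last target. There are 200 camera calls.

## Working session

There is one attempt and no reset: what is moved stays moved. The work goes in short steps, Python scripts to look and compute and a tool call to move; the robot and the scene stay as the last step left them, time stands still between calls to the robot, and variables do not carry over. Pictures are saved under pics/ and viewed, at most 10 in all, crops included, and the job is handed in when it is done.

Besides the shell and the picture viewer there is one more tool, called after "Request:" as name(argument=value, ...) on one line, values as JSON. move_arm: Moves the arm, as the interface text tells. Its arguments: {"type":"object","properties":{"deltas":{"type":"array","items":{"type":"number"}}},"required":["deltas"]}

```bash
mkdir -p pics; cat > h.py <<'E'
import numpy as np, cv2
from bench import robot
from scipy.spatial.transform import Rotation as R
def snap(name,fn=None):
    o=robot.get_obs(); s=robot.snapshot(name)
    if name=="wrist":
        T=np.eye(4);T[:3,:3]=rot(o["ee_rot"]);T[:3,3]=o["tool_pos"];T=T@np.array(s["T_tool_cam"])
    else:
        T=np.eye(4);q=np.array(s["orientation"]);T[:3,:3]=q if q.shape==(3,3) else rot(q);T[:3,3]=s["origin"]
    s["T"]=T;f=200/np.tan(np.radians(s["fov_y"])/2)
    s["K"]=np.array([[f,0,s["cx"]],[0,f,s["cy"]],[0,0,1]])
    if fn: cv2.imwrite("pics/"+fn,s["image"][:,:,::-1])
    return s
def rot(q): return R.from_euler("xyz",q).as_matrix()
def rays(s,uv):
    p=cv2.undistortPoints(np.array(uv,float).reshape(-1,1,2),s["K"],np.array(s["D"],float)).reshape(-1,2)
    return np.c_[p[:,0],-p[:,1],-np.ones(len(p))]@s["T"][:3,:3].T
def onplane(s,uv,z):
    d=rays(s,uv);o=s["T"][:3,3];return o+d*((z-o[2])/d[:,2])[:,None]
def bydepth(s,uv):
    uv=np.array(uv).reshape(-1,2);z=s["depth"][uv[:,1].astype(int),uv[:,0].astype(int)]
    return s["T"][:3,3]+rays(s,uv)*z[:,None]
def cloud(s):
    v,u=np.mgrid[0:400,0:640];uv=np.c_[u.ravel(),v.ravel()]
    return bydepth(s,uv).reshape(400,640,3)
E
python3 - <<'E'
from h import *
print(robot.get_obs())
for n in ("scene","top"):
    s=snap(n,n+"0.png");print(n,s["origin"],s["orientation"],s["fov_y"],s["D"])
E
```

```text
{'time': 0.0, 'joint_positions': array([-1.39410077e+00,  8.79633588e-02,  1.37225310e+00, -7.57364032e-06,
        1.68361344e+00, -1.03104379e-01]), 'qvel': array([-0.00049481, -0.00027084, -0.00041486,  0.00083492, -0.0002838 ,
        0.00023394]), 'joint_torque': array([-1.41144570e-03, -3.40181816e+01, -3.02431118e+01,  7.15924194e-02,
        3.28451407e-02, -1.74103711e-04]), 'tool_pos': array([ 0.15178212, -0.52806234,  0.20430022]), 'ee_rot': array([-3.13936652e+00, -2.22773458e-04,  2.79798842e-01]), 'wrist_force': array([ 0.10453181,  0.12003817, -0.21688932]), 'wrist_torque': array([-0.00985667, -0.0083756 ,  0.03357393]), 'finger_force': 0.0, 'width': 0.09415783958791435}
scene [ 0.22744407 -0.71224803  1.01714978] [ 0.70997031  0.00704028 -0.44605381] 50.693680624523466 [-0.10984748  0.          0.          0.          0.        ]
top [0.3252038  0.04584929 1.5170995 ] [ 0.15644526 -0.0143684  -1.58890685] 51.21501995358452 [-0.06020327  0.          0.          0.          0.        ]
```

View pics/top0.png

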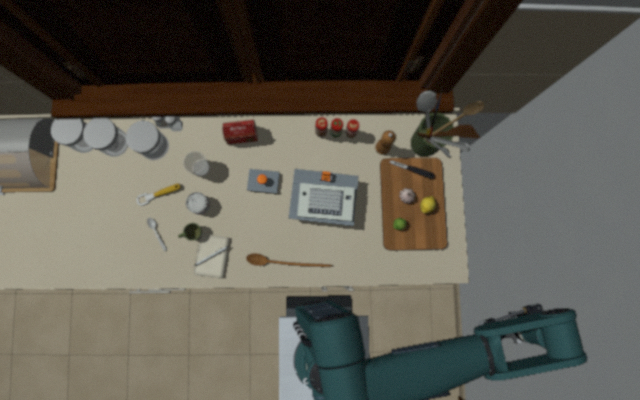

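View pics/scene0.png

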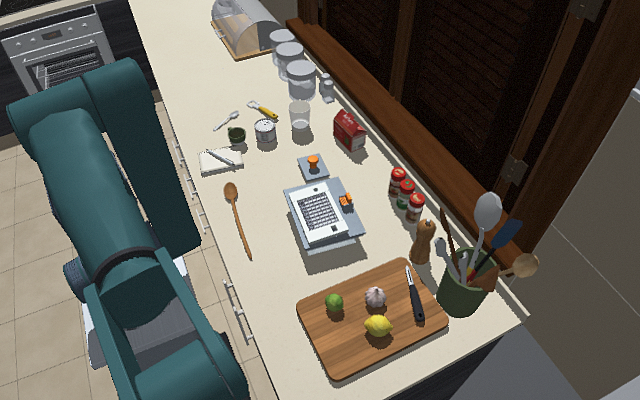

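The top view shows the dicer around pixel (325,197) with its latch at (327,176), and the arm at the lower right. The scene view shows the grid at (322,215) and the latch at (346,202).

```bash
python3 - <<'E'
from h import *
s=snap("top");C=cloud(s)
print(bydepth(s,[[325,203],[327,176],[264,180],[295,215],[350,218],[355,180]]).round(3))
m=(abs(C[...,2]-0.065)<.006)&(C[...,0]>.2)&(C[...,0]<.8)&(abs(C[...,1]-.02)<.2)
P=C[m];print(m.sum())
m=(abs(C[...,2]-0.068)<.02)&(C[...,0]>.3)&(C[...,0]<.75)&(C[...,1]>-.2)&(C[...,1]<.14)
P=C[m][:,:2].astype(np.float32);print(cv2.minAreaRect(P),m.sum())
w=snap("wrist");print(w["T_tool_cam"],w["fov_y"],w["D"])
E
```

```text
[[ 0.553 -0.015  0.006]
 [ 0.638 -0.022  0.08 ]
 [ 0.633  0.203  0.055]
 [ 0.503  0.093  0.069]
 [ 0.489 -0.099  0.072]
 [ 0.625 -0.121  0.068]]
1491
((0.5680767297744751, -0.008385151624679565), (0.23060768842697144, 0.18127577006816864), 82.44705963134766) 2709
[[-1.64417443e-04  9.62337716e-01  2.71856751e-01  7.85870576e-02]
 [ 9.99999869e-01  2.64563443e-05  5.11142294e-04  4.98816139e-05]
 [ 4.84699172e-04  2.71856799e-01 -9.62337595e-01 -1.79385759e-01]
 [ 0.00000000e+00  0.00000000e+00  0.00000000e+00  1.00000000e+00]] 64.49454551125038 [0.00204647 0.         0.         0.         0.        ]
```

```bash
cat >> h.py <<'E'
def need(pos,yaw):
    o=robot.get_obs();A=rot(o["ee_rot"]);B=rot([np.pi,0,yaw])
    print("turn",R.from_matrix(A.T@B).as_rotvec().round(3),"shift cm",(A.T@(np.array(pos)-o["tool_pos"])*100).round(2))
E
python3 -c "
from h import *
need([.58,-.01,.25],-.13)"
```

```text
turn [-0.001  0.     0.41 ] shift cm [ 55.46 -38.    -4.47]
```

Request:
move_arm(deltas=[0,0,0.05,4,-2.7,-1,1,0,0,0.1,8,-5.4,-2,1,0,0,0.15,12,-8.1,-3,1,0,0,0.2,16,-10.8,-4.4,1,0,0,0.25,20,-13.5,-4.4,1,0,0,0.3,24,-16.2,-4.4,1,0,0,0.35,28,-18.9,-4.4,1,0,0,0.41,32,-21.6,-4.4,1])

```text
time: 1.0
tool_pos: [0.4006, -0.2309, 0.2495]
ee_rot: [3.141, -0.0, -0.133]
wrist_force: [-0.1, -0.3, -0.6]
width: 0.0333
finger_force: 0.0
```

```bash
python3 -c "
from h import *
need([.58,-.01,.25],-.13)"
```

```text
turn [ 0.    -0.    -0.003] shift cm [ 14.86 -24.27  -0.05]
```

Request:
move_arm(deltas=[0,0,0,2.4,-4,0,1,0,0,0,4.8,-8,0,1,0,0,0,7.3,-12,0,1,0,0,0,9.7,-16,0,1,0,0,0,12,-20,0,1,0,0,0,14.5,-24,0,1,0,0,0,14.5,-24,0,1,0,0,0,14.5,-24,0,1])

```text
time: 1.8
tool_pos: [0.5747, -0.0129, 0.2485]
ee_rot: [3.141, 0.002, -0.128]
wrist_force: [-0.3, -0.2, 0.2]
width: 0.0006
finger_force: 0.0
```

```bash
python3 -c "
from h import *
s=snap('wrist','w1.png');print(robot.get_obs()['tool_pos'])
np.savez('w1.npz',**{k:s[k] for k in ('image','depth','T','K','D')})"
```

```text
[ 0.57433981 -0.01381263  0.24903351]
```

View pics/w1.png

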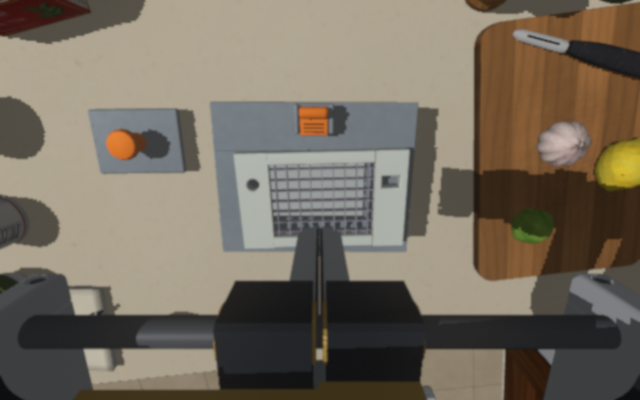

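The wrist view shows the deck with corners at about (211,102), (417,102), (224,251) and (405,250). The white grid spans (235..410, 150..248), with its left hole at (252,184), its slot at (390,181) and the latch at (313,121).

```bash
cat > m.py <<'E'
from h import *
def measure(s,verbose=True):
    im=s["image"].astype(int);C=cloud(s);hsv=cv2.cvtColor(s["image"],cv2.COLOR_RGB2HSV)
    z=C[...,2];near=(abs(C[...,0]-.565)<.14)&(abs(C[...,1]+.01)<.15)&(s["depth"]>0)
    deck=near&(z>.055)&(z<.09)
    P=C[deck][:,:2].astype(np.float32)
    r=cv2.minAreaRect(P);print("deck rect",r,"z med",np.median(z[deck&(hsv[...,1]>40)]))
    white=(hsv[...,2]>150)&(hsv[...,1]<45)&deck
    n,l,st,_=cv2.connectedComponentsWithStats(white.astype(np.uint8))
    return C,hsv,deck,white,(n,l,st)
if __name__=="__main__":
    d=np.load("w1.npz");s={k:d[k] for k in d}
    C,hsv,deck,white,(n,l,st)=measure(s)
    for i in range(1,n):
        if st[i,4]>30: print(st[i],C[l==i].mean(0).round(4))
    for uv in [(245,170),(260,240),(392,160),(392,240),(300,155),(225,130),(405,130),(228,244),(230,200),(405,245)]:
        print(uv,hsv[uv[1],uv[0]],C[uv[1],uv[0]].round(4))
    big=cv2.resize(s["image"][90:260,200:430,::-1],None,fx=3.4,fy=3.4,interpolation=cv2.INTER_CUBIC);cv2.imwrite("pics/w1c.png",big)
E
python3 m.py
```

```text
deck rect ((0.5694670081138611, -0.006945475935935974), (0.23020470142364502, 0.17935723066329956), 82.61564636230469) z med 0.08282894432192717
[ 233  150  176   99 7225] [ 0.5547 -0.0126  0.0816]
(245, 170) [ 53  11 181] [0.5957 0.0664 0.084 ]
(260, 240) [ 47  13 178] [0.5089 0.0664 0.0782]
(392, 160) [ 49  11 178] [ 0.586  -0.095   0.0838]
(392, 240) [ 49  12 177] [ 0.4881 -0.0901  0.0768]
(300, 155) [ 49  11 182] [0.6045 0.0038 0.085 ]
(225, 130) [103  24 129] [0.6403 0.085  0.0644]
(405, 130) [100  24 125] [ 0.6145 -0.1154  0.0659]
(228, 244) [105  24 129] [0.5032 0.1103 0.0647]
(230, 200) [103  24 127] [0.559  0.0961 0.065 ]
(405, 245) [ 90   6 124] [ 0.4734 -0.1081  0.0643]
```

View pics/w1c.png

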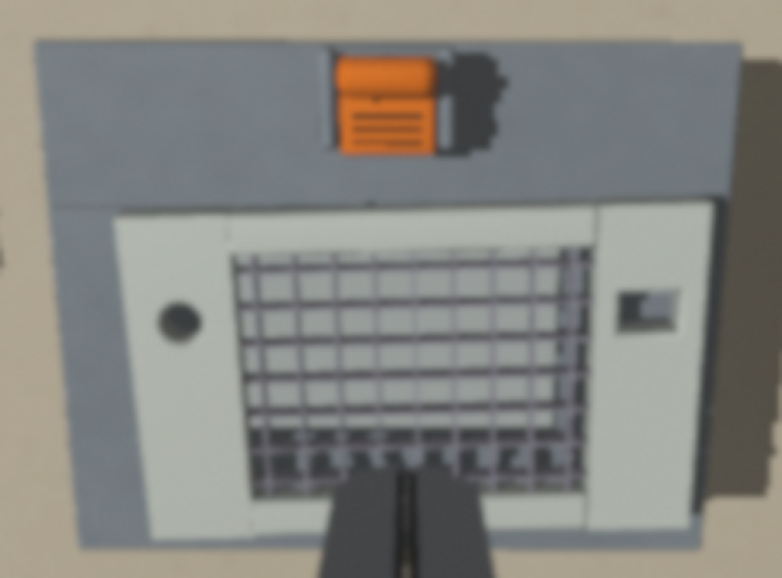

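The crop shows the grid offset forward and to the right, with a small twist. Its left hole is at crop (180,322) and its slot at (648,310). Next I fit rectangles to get its pose in the dicer frame.

```bash
cat >> m.py <<'E'
def pose(s):
    C,hsv,deck,white,(n,l,st)=measure(s)
    i=1+st[1:,4].argmax();W=(l==i)
    (c,wh,a)=cv2.minAreaRect(C[W][:,:2].astype(np.float32));print("grid rect",c,wh,a)
    return C,W,c,wh,a
def dic(r):  # dicer frame from deck rect
    pass
def todicer(p,o,yaw):
    return (np.atleast_2d(p)[:,:2]-o)@np.array([[np.cos(yaw),-np.sin(yaw)],[np.sin(yaw),np.cos(yaw)]])
E
python3 - <<'E'
from m import *
d=np.load("w1.npz");s={k:d[k] for k in d}
C,W,c,wh,a=pose(s)
yaw=np.radians(82.6-90);cy,sy=np.cos(yaw),np.sin(yaw)
o=np.array([.5695,-.0069])-.004*np.array([cy,sy]);print("dicer o",o,yaw)
G=todicer(C[W],o,yaw)
# edges by per-bin extremes, robust line fit
for nm,ax,lo in (("left",1,0),("right",1,1),("rear",0,0),("front",0,1)):
    b=G[:,1-ax];bins=np.arange(b.min()+.01,b.max()-.01,.004);pts=[]
    for t in bins:
        q=G[(abs(b-t)<.002),ax]
        if len(q)>3: pts.append((t,q.min() if lo else q.max()))
    pts=np.array(pts)
    p=np.polyfit(*pts.T,1);r=pts[:,1]-np.polyval(p,pts[:,0]);k=abs(r)<2e-3;p=np.polyfit(*pts[k].T,1)
    print(nm,"slope",p[0].round(4),"mid",np.polyval(p,0).round(4),k.sum(),len(pts))
# holes: crop px/3.4+offset ; top mouth ~z .081
for uv in ((180/3.4+200,322/3.4+90),(648/3.4+200,310/3.4+90)):
    print("hole top",todicer(onplane(s,[uv],.0825),o,yaw))
hsv=cv2.cvtColor(s["image"],cv2.COLOR_RGB2HSV);om=(hsv[...,1]>150)&(hsv[...,0]<20)&(abs(C[...,1]+.01)<.1)&(abs(C[...,0]-.64)<.06)
q=todicer(C[om],o,yaw);print("latch",q.min(0),q.max(0),C[om][:,2].max())
# deck side edges check
D=todicer(C[(C[...,2]>.055)&(C[...,2]<.09)&(abs(C[...,0]-.565)<.14)&(abs(C[...,1]+.01)<.15)],o,yaw);print(D.min(0),D.max(0))
E
```

```text
deck rect ((0.5694670081138611, -0.006945475935935974), (0.23020470142364502, 0.17935723066329956), 82.61564636230469) z med 0.08282894432192717
grid rect (0.5452620983123779, -0.009857483208179474) (0.19598379731178284, 0.12157927453517914) 84.04342651367188
dicer o [ 0.56553332 -0.00638482] -0.12915436464758048
left slope 0.0483 mid 0.0915 24 27
right slope 0.0259 mid -0.1025 27 27
rear slope -0.0239 mid 0.0402 45 45Traceback (most recent call last):
  File "<stdin>", line 14, in <module>
    raise TypeError("expected non-empty vector for x")
TypeError: expected non-empty vector for x
```

```bash
cat >> m.py <<'E'
O=np.array([.5655,-.0064]);YAW=-.1292
def rep(s):
    C,W,c,wh,a=pose(s)
    cen=todicer(c,O,YAW)[0];print("grid centre mm",(cen*1e3).round(1),"yaw",round(np.radians(a-90)-YAW,4))
    g=s["image"].copy();cnts,_=cv2.findContours((~W).astype(np.uint8),cv2.RETR_CCOMP,cv2.CHAIN_APPROX_NONE)
    for k in cnts:
        A=cv2.contourArea(k)
        if 40<A<400:
            m=cv2.moments(k);uv=(m["m10"]/m["m00"],m["m01"]/m["m00"])
            p=todicer(onplane(s,[uv],.0825),O,YAW)[0]*1e3
            if abs(p[1])>55: print("hole",np.round(uv,1),A,p.round(1))
    hsv=cv2.cvtColor(s["image"],cv2.COLOR_RGB2HSV);om=(hsv[...,1]>150)&(hsv[...,0]<20)&(abs(C[...,1]+.01)<.1)&(abs(C[...,0]-.64)<.06)
    q=todicer(C[om],O,YAW);print("latch",q.min(0).round(4),q.max(0).round(4),C[om][:,2].max())
    for y in(-.085,-.065,0.,.065,.085):
        G=todicer(C[W],O,YAW);zz=C[W][:,2];k=abs(G[:,1]-y)<.005;r=G[k,0]
        print("y",y,"rear z",zz[k][r>r.max()-.012].mean().round(4),"front z",zz[k][r<r.min()+.012].mean().round(4))
E
python3 - <<'E'
from m import *
d=np.load("w1.npz");s={k:d[k] for k in d};rep(s)
print(todicer(onplane(s,[(180/3.4+200,322/3.4+90),(648/3.4+200,310/3.4+90)],.0825),O,YAW)*1e3)
E
```

```text
deck rect ((0.5694670081138611, -0.006945475935935974), (0.23020470142364502, 0.17935723066329956), 82.61564636230469) z med 0.08282894432192717
grid rect (0.5452620983123779, -0.009857483208179474) (0.19598379731178284, 0.12157927453517914) 84.04342651367188
grid centre mm [-19.6  -6. ] yaw 0.0252
hole [252.3 184.3] 122.5 [ 4.  69.3]
hole [389.4 181.1] 209.0 [  7.7 -84.1]
latch [ 0.0278 -0.0237] [0.0889 0.0433] 0.4277085344737295
y -0.085 rear z 0.0853 front z 0.075
y -0.065 rear z 0.085 front z 0.0779
y 0.0 rear z 0.0851 front z 0.085
y 0.065 rear z 0.085 front z 0.0775
y 0.085 rear z 0.085 front z 0.0722
[[  3.54255645  68.59563927]
 [  7.69223856 -85.44145269]]
```

```bash
cat >> m.py <<'E'
def nd(x,y,z):  # dicer mm, world z m
    c,s_=np.cos(YAW),np.sin(YAW);x/=1e3;y/=1e3
    need([O[0]+c*x-s_*y,O[1]+s_*x+c*y,z],YAW)
E
python3 -c "
from m import *
nd(-17,-130,.12);nd(-17,-130,.07);nd(-17,-108,.07)"
```

```text
turn [ 0.001  0.001 -0.001] shift cm [-2.65 12.37 12.92]
turn [ 0.001  0.001 -0.001] shift cm [-2.64 12.37 17.92]
turn [ 0.001  0.001 -0.001] shift cm [-2.64 10.17 17.91]
```

Request:
move_arm(deltas=[0,0,0,-1.0,4,3,1,0,0,0,-2,8,6,1,0,0,0,-2.65,12.4,9,1,0,0,0,-2.65,12.4,13,1,0,0,0,-2.65,12.4,17,1,0,0,0,-2.65,12.4,17.9,1,0,0,0,-2.65,12.4,17.9,1])

```text
time: 2.55
tool_pos: [0.5306, -0.1337, 0.0694]
ee_rot: [-3.141, 0.003, -0.132]
wrist_force: [-0.1, -1.4, 0.1]
width: 0.0005
finger_force: 0.0
```

```bash
python3 -c "
from m import *
nd(-17,-108,.07);s=snap('wrist','w2.png')"
```

```text
turn [-0.     0.003 -0.003] shift cm [ 0.12 -2.27 -0.06]
```

View pics/w2.png

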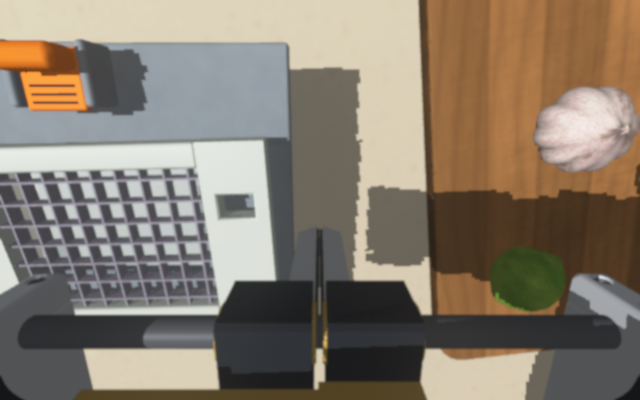

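The tip is at about (320,232), to the right of the grid's right edge at (268,225), with a gap of roughly 20 mm. I push left in small steps.

Request:
move_arm(deltas=[0,0,0,0,-0.8,0,1,0,0,0,0,-1.6,0,1,0,0,0,0,-1.9,0,1,0,0,0,0,-2.1,0,1,0,0,0,0,-2.3,0,1,0,0,0,0,-2.5,0,1,0,0,0,0,-2.5,0,1])

```text
time: 3.3
tool_pos: [0.5373, -0.1098, 0.073]
ee_rot: [3.138, -0.005, -0.13]
wrist_force: [0.9, -4.6, 6.0]
width: 0.0009
finger_force: 3.7
```

```bash
python3 -c "
from m import *
s=snap('wrist');print(robot.get_obs()['wrist_force'],todicer(robot.get_obs()['tool_pos'],O,YAW)*1e3)
C=cloud(s);hsv=cv2.cvtColor(s['image'],cv2.COLOR_RGB2HSV)
# slot centre: dark blob inside white near right end
w=((hsv[...,2]>150)&(hsv[...,1]<45)&(C[...,2]>.066)&(C[...,2]<.09)).astype(np.uint8)
cn,_=cv2.findContours(1-w,cv2.RETR_LIST,cv2.CHAIN_APPROX_NONE)
for k in cn:
    A=cv2.contourArea(k)
    if 200<A<1500:
        m=cv2.moments(k);uv=(m['m10']/m['m00'],m['m01']/m['m00']);p=todicer(onplane(s,[uv],.0835),O,YAW)[0]*1e3
        print(np.round(uv,1),A,p.round(1))
G=todicer(C[w>0],O,YAW)*1e3
for x in(-40,-20,0,20,35): 
    k=abs(G[:,0]-x)<2;print(x,G[k,1].min().round(1))
"
```

```text
[-0.55980515 -4.25724134  4.78898985] [[ -14.6878724 -106.1738887]]
[152.8 311.1] 848.0 [-57.2  -4.1]
[266.9 209.1] 770.5 [  8.5 -77.1]
[66.8 94.5] 210.0 [69.7 21.5]
-40 -76.2
-20 -90.8
0 -89.7
20 -111.8
35 -294.0
```

Request:
move_arm(deltas=[0,0,0,0,0.6,0,1,0,0,0,0,1,-3,1,0,0,0,0.8,0,-7,1,0,0,0,1.8,-4,-11,1,0,0,0,2.8,-8,-15,1,0,0,0,3,-10.5,-18,1,0,0,0,3,-10.5,-18,1])

```text
time: 4.05
tool_pos: [0.5815, -0.0041, 0.2565]
ee_rot: [-3.139, -0.01, -0.125]
wrist_force: [0.1, -1.1, 0.8]
width: 0.0003
finger_force: 0.0
```

```bash
python3 -c "
from m import *
s=snap('wrist');rep(s);print(robot.get_obs()['tool_pos'])
nd(-100,0,.13);nd(-100,0,.07)"
```

```text
deck rect ((0.5693175196647644, -0.00681576132774353), (0.23008815944194794, 0.17960640788078308), 82.447509765625) z med 0.08285158949418672
grid rect (0.5471752882003784, -0.002579107880592346) (0.19504618644714355, 0.1214507445693016) 85.15813446044922
grid centre mm [-18.7   1.4] yaw 0.0447
hole [255.9 189.2] 117.0 [ 3.7 77.4]
hole [389.3 186.6] 199.0 [  7.6 -75.9]
latch [ 0.0308 -0.0138] [0.0924 0.016 ] 0.4366188093745038
y -0.085 rear z 0.0852 front z 0.0778
y -0.065 rear z 0.085 front z 0.0777
y 0.0 rear z 0.0851 front z 0.0851
y 0.065 rear z 0.085 front z 0.0755
y 0.085 rear z 0.085 front z 0.0761
[ 0.58052225 -0.00557283  0.25392301]
turn [-0.001 -0.006  0.003] shift cm [-11.55   0.25  12.32]
turn [-0.001 -0.006  0.003] shift cm [-11.59   0.26  18.32]
```

Request:
move_arm(deltas=[0,0,0,-4,0,0,-1,0,0,0,-8,0.1,1,-1,0,0,0,-11.5,0.2,5,-1,0,0,0,-11.6,0.2,9.5,-1,0,0,0,-11.6,0.2,14,-1,0,0,0,-11.6,0.2,18,-1,0,-0.005,0.003,-11.6,0.2,18.3,-1,0,-0.005,0.003,-11.6,0.2,18.3,-1])

```text
time: 4.9
tool_pos: [0.462, 0.0047, 0.0658]
ee_rot: [3.141, 0.01, -0.134]
wrist_force: [0.3, -0.9, 0.9]
width: 0.0609
finger_force: 0.0
```

```bash
python3 -c "
from m import *
nd(-66,0,.07);print(robot.get_obs()['wrist_force'],todicer(robot.get_obs()['tool_pos'],O,YAW)*1e3);snap('wrist','w3.png')"
```

```text
turn [ 0.     0.01  -0.005] shift cm [ 3.8  -0.25 -0.46]
[ 0.27159228 -0.92696571  0.92286101] [[-104.02143261   -2.30297184]]
```

View pics/w3.png

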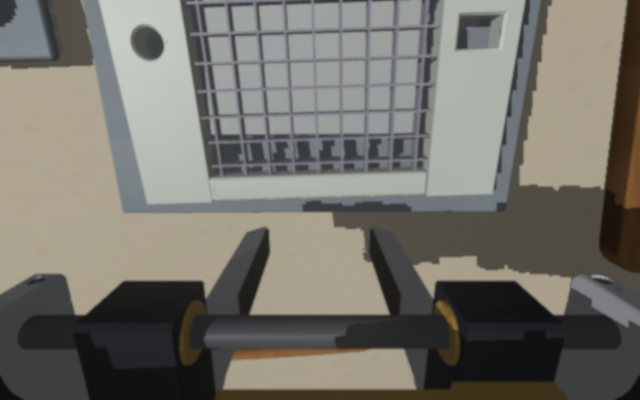

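The fingers are still opening, at about (257,235) and (380,235), just in front of the grid's front edge at row 195. I raise slightly, then push.

Request:
move_arm(deltas=[0,0.01,-0.005,0,-0.2,-0.5,-1,0,0.01,-0.005,0,-0.2,-0.5,-1,0,0.01,-0.005,0.8,-0.2,-0.5,-1,0,0.01,-0.005,1.3,-0.2,-0.5,-1,0,0.01,-0.005,1.7,-0.2,-0.5,-1,0,0.01,-0.005,2.1,-0.2,-0.5,-1,0,0.01,-0.005,2.4,-0.2,-0.5,-1,0,0.01,-0.005,2.4,-0.2,-0.5,-1])

```text
time: 5.75
tool_pos: [0.4877, 0.0041, 0.0721]
ee_rot: [-3.141, -0.004, -0.128]
wrist_force: [-4.2, 1.7, 1.7]
width: 0.0939
finger_force: 1.4
```

```bash
python3 -c "
from m import *
nd(-66,0,.07);print(robot.get_obs()['wrist_force'],todicer(robot.get_obs()['tool_pos'],O,YAW)*1e3);s=snap('wrist','w4.png');C=cloud(s);np.savez('w4.npz',**{k:s[k] for k in ('image','depth','T','K','D')})"
```

```text
turn [-0.    -0.004  0.001] shift cm [1.25 0.04 0.22]
[-4.24179527  1.65658109  1.66994434] [[-78.51283223   0.41883494]]
```

View pics/w4.png

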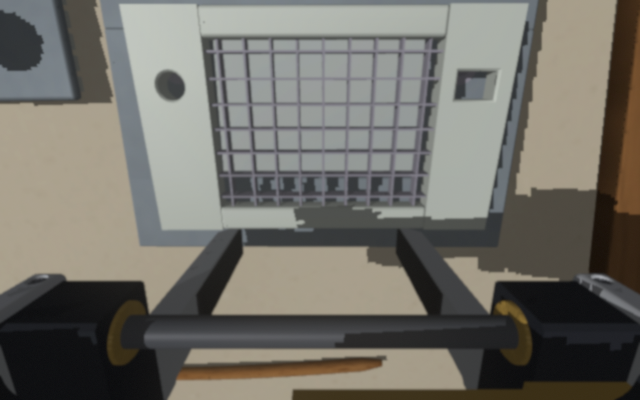

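Both fingers now touch the front edge at row 230, and the hole and slot are at (170,86) and (475,86). I continue the push slowly.

Request:
move_arm(deltas=[0,0,0,0.2,0,0.1,-1,0,0,0,0.4,0,0.1,-1,0,0,0,0.55,0,0.1,-1,0,0,0,0.7,0,0.1,-1,0,0,0,0.8,0,0.1,-1,0,0,0,0.9,0,0.1,-1,0,0,0,0.9,0,0.1,-1])

```text
time: 6.5
tool_pos: [0.4969, 0.0025, 0.0714]
ee_rot: [3.141, -0.005, -0.128]
wrist_force: [-2.1, -0.4, 1.6]
width: 0.0939
finger_force: 0.9
```

```bash
cat >> m.py <<'E'
def holes(s):
    C=cloud(s);hsv=cv2.cvtColor(s['image'],cv2.COLOR_RGB2HSV)
    w=((hsv[...,2]>140)&(hsv[...,1]<45)&(C[...,2]>.068)&(C[...,2]<.092)).astype(np.uint8)
    cn,_=cv2.findContours(1-w,cv2.RETR_LIST,cv2.CHAIN_APPROX_NONE)
    for k in cn:
        A=cv2.contourArea(k)
        if 80<A<2500:
            m=cv2.moments(k);uv=(m['m10']/m['m00'],m['m01']/m['m00']);p=todicer(onplane(s,[uv],.0825),O,YAW)[0]*1e3
            if abs(p[1])>60 and p[0]>-10 and p[0]<40: print("hole",np.round(uv,1),A,p.round(1))
    G=todicer(C[w>0],O,YAW)*1e3;Z=C[w>0][:,2]*1e3
    for y in(-88,-65,65,88):
        k=abs(G[:,1]-y)<4
        print(y,[(x,np.median(Z[k&(abs(G[:,0]-x)<3)]).round(1)) for x in(-45,-20,5,30,45)])
E
python3 -c "
from m import *
nd(-66,0,.07);print(robot.get_obs()['wrist_force'],todicer(robot.get_obs()['tool_pos'],O,YAW)*1e3);s=snap('wrist');holes(s)"
```

```text
turn [ 0.    -0.005  0.001] shift cm [ 0.32 -0.    0.14]
[-2.07423961 -0.37636934  1.55117978] [[-6.92092455e+01 -2.84116960e-02]]
hole [467.5  85.2] 1071.0 [ 19.6 -74.8]
hole [172.7  83.6] 647.0 [20.3 73.4]
-88 [(-45, np.float64(77.2)), (-20, np.float64(77.2)), (5, np.float64(77.1)), (30, np.float64(77.1)), (45, np.float64(77.1))]
-65 [(-45, np.float64(77.2)), (-20, np.float64(77.2)), (5, np.float64(77.3)), (30, np.float64(77.2)), (45, np.float64(77.0))]
65 [(-45, np.float64(77.2)), (-20, np.float64(77.2)), (5, np.float64(77.2)), (30, np.float64(77.1)), (45, np.float64(77.1))]
88 [(-45, np.float64(77.1)), (-20, np.float64(77.0)), (5, np.float64(77.1)), (30, np.float64(77.1)), (45, np.float64(77.2))]
```

The top of the grid reads 77.1 mm everywhere, so it is flat and seated. I back off and go behind the latch.

Request:
move_arm(deltas=[0,0,0,-1.5,0,0,-1,0,0,0,-2,0,-3,-1,0,0,0,-2,0,-7.5,0,0,0,0,1.5,0,-11,1,0,0,0,6,0,-12,1,0,0,0,10.5,0,-12,1,0,0,0,15,0,-12,1,0,0,0,18.5,0,-12,1])

```text
time: 7.35
tool_pos: [0.6824, -0.0214, 0.1918]
ee_rot: [3.141, -0.007, -0.128]
wrist_force: [0.0, -0.3, 0.4]
width: 0.0495
finger_force: 0.0
```

```bash
python3 -c "
from m import *
s=snap('wrist','w5.png');rep(s);nd(122,1,.17);nd(122,1,.091)"
```

```text
deck rect ((0.5693796873092651, -0.006620123982429504), (0.23022301495075226, 0.18075723946094513), 82.50794982910156) z med 0.08300285664668267
grid rect (0.6128890514373779, -0.012561902403831482) (0.08408523350954056, 0.016580304130911827) 83.07422637939453
grid centre mm [47.8 -0. ] yaw 0.0083
latch [ 0.0595 -0.041 ] [0.1352 0.016 ] 0.31345270123670665Traceback (most recent call last):
  File "<string>", line 3, in <module>
    s=snap('wrist','w5.png');rep(s);nd(122,1,.17);nd(122,1,.091)
                             ~~~^^^
  File "m.py", line 43, in rep
    print("y",y,"rear z",zz[k][r>r.max()-.012].mean().round(4),"front z",zz[k][r<r.min()+.012].mean().round(4))
                                 ~~~~~^^
    return umr_maximum(a, axis, None, out, keepdims, initial, where)
ValueError: zero-size array to reduction operation maximum which has no identity
```

View pics/w5.png

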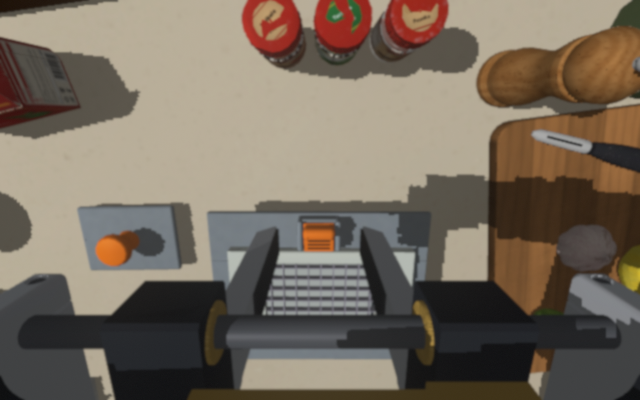

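The grid sits square, the latch is at (318,232), and the space behind it is clear; the jars at row 30 are well away. Next I work out the way down.

```bash
python3 -c "
from m import *
nd(122,1,.17);nd(122,1,.092);nd(84,1,.092)"
```

```text
turn [ 0.    -0.007  0.   ] shift cm [ 0.02 -0.13  1.84]
turn [ 0.    -0.007  0.   ] shift cm [-0.04 -0.13  9.64]
turn [ 0.    -0.007  0.   ] shift cm [-3.84 -0.13  9.61]
```

Request:
move_arm(deltas=[0,0,0,0,-0.1,0,1,0,0,0,0,-0.1,0,1,0,0,0,0,-0.1,3,1,0,0,0,0,-0.1,6.5,1,0,0,0,0,-0.1,9,1,0,0,0,0,-0.1,9.6,1,0,0,0,0,-0.1,9.6,1])

```text
time: 8.1
tool_pos: [0.679, -0.0197, 0.0965]
ee_rot: [3.142, -0.004, -0.128]
wrist_force: [-0.4, -1.2, 0.0]
width: 0.0003
finger_force: 0.0
```

```bash
python3 -c "
from m import *
nd(84,1,.092);print(robot.get_obs()['width'])"
```

```text
turn [ 0.    -0.004  0.001] shift cm [-3.03  0.04  0.44]
0.00025000095834227886
```

Request:
move_arm(deltas=[0,0,0,0,0,0.4,1,0,0,0,-0.8,0,0.4,1,0,0,0,-1.3,0,0.4,1,0,0,0,-1.7,0,0.4,1,0,0,0,-2.1,0,0.4,1,0,0,0,-2.5,0,0.4,1,0,0,0,-2.8,0,0.4,1,0,0,0,-2.8,0,0.4,1])

```text
time: 8.9
tool_pos: [0.6522, -0.0164, 0.0925]
ee_rot: [3.141, -0.005, -0.128]
wrist_force: [0.3, 0.1, -0.2]
width: 0.0003
finger_force: 0.5
```

```bash
python3 -c "
from m import *
nd(84,1,.092);print(robot.get_obs()['wrist_force'])"
```

```text
turn [ 0.    -0.005  0.001] shift cm [-0.33  0.03  0.05]
[ 0.25014284  0.14311699 -0.15941814]
```

Request:
move_arm(deltas=[0,0,0,-0.2,0,0,1,0,0,0,-0.35,0,0,1,0,0,0,-0.45,0,0,1,0,0,0,-0.5,0,0,1])

```text
time: 9.3
tool_pos: [0.6502, -0.0161, 0.0924]
ee_rot: [-3.141, -0.012, -0.128]
wrist_force: [8.7, -0.2, -2.3]
width: 0.0004
finger_force: 4.4
```

```bash
python3 -c "
from m import *
nd(84,1,.092);print(robot.get_obs()['wrist_force'])"
```

```text
turn [-0.    -0.012  0.001] shift cm [-0.13  0.03  0.04]
[ 8.69557652 -0.22239737 -2.28194484]
```

Request:
move_arm(deltas=[0,0,0,-0.15,0,0,1,0,0,0,-0.25,0,0,1,0,0,0,-0.25,0,0,1])

```text
time: 9.6
tool_pos: [0.6501, -0.0161, 0.0926]
ee_rot: [-3.141, -0.017, -0.128]
wrist_force: [14.4, -1.6, -4.3]
width: 0.0004
finger_force: 6.8
```

```bash
python3 -c "
from m import *
nd(84,1,.092);print(robot.get_obs()['wrist_force'])"
```

```text
turn [-0.    -0.017  0.001] shift cm [-0.12  0.03  0.05]
[14.42675989 -1.57819993 -4.26663673]
```

The latch is hard against its stop: force rose with no motion. I retreat and look.

Request:
move_arm(deltas=[0,0,0,1.5,0,0,1,0,0,0,3,0,-1,1,0,0,0,3,0,-5,1,0,0,0,1,0,-9.5,1,0,0,0,-2,0,-13.5,1,0,0,0,-5,0,-16,1,0,0,0,-6,0,-16,1,0,0,0,-6,0,-16,1])

```text
time: 10.4
tool_pos: [0.5837, -0.0074, 0.252]
ee_rot: [3.141, -0.005, -0.128]
wrist_force: [-0.1, 0.2, 0.0]
width: 0.0004
finger_force: 0.0
```

```bash
python3 -c "
from m import *
s=snap('wrist','w6.png');rep(s);holes(s);print(robot.get_obs()['wrist_force'])"
```

```text
deck rect ((0.5694676041603088, -0.006988212466239929), (0.23040235042572021, 0.17915698885917664), 82.55489349365234) z med 0.08287628917862244
grid rect (0.5686140060424805, 0.05048168823122978) (0.08198390156030655, 0.12054525315761566) 81.28256225585938
grid centre mm [-4.2 56.8] yaw -0.0229
hole [253.4 176.3] 116.0 [21.8 75. ]
latch [ 0.0346 -0.0141] [0.0958 0.0156] 0.4317941832647203Traceback (most recent call last):
  File "<string>", line 3, in <module>
    s=snap('wrist','w6.png');rep(s);holes(s);print(robot.get_obs()['wrist_force'])
                             ~~~^^^
  File "m.py", line 43, in rep
    print("y",y,"rear z",zz[k][r>r.max()-.012].mean().round(4),"front z",zz[k][r<r.min()+.012].mean().round(4))
                                 ~~~~~^^
    return umr_maximum(a, axis, None, out, keepdims, initial, where)
ValueError: zero-size array to reduction operation maximum which has no identity
```

View pics/w6.png

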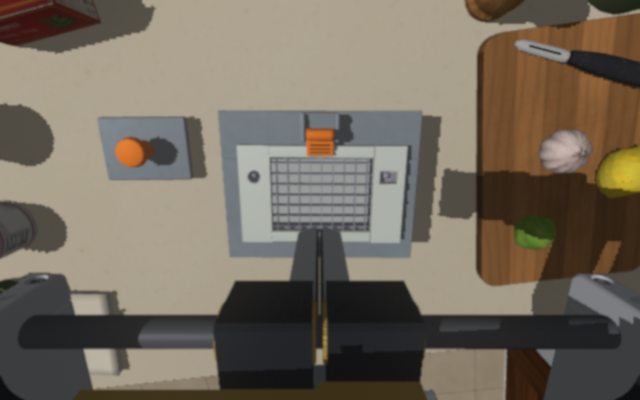

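The grid is square and seated, with pins visible in the hole (253,176) and the slot (389,177). The latch at (320,145) overlaps the rear edge. One last numeric check, then I hand it in.

```bash
python3 -c "
from m import *
s=snap('wrist');holes(s);C=cloud(s);hsv=cv2.cvtColor(s['image'],cv2.COLOR_RGB2HSV)
om=(hsv[...,1]>150)&(hsv[...,0]<20)&(C[...,2]>.075)&(C[...,2]<.105);q=todicer(C[om],O,YAW);q=q[abs(q[:,1])<.03];print(q.min(0),q.max(0))
d=np.load('w1.npz');s={k:d[k] for k in d};C=cloud(s);hsv=cv2.cvtColor(s['image'],cv2.COLOR_RGB2HSV)
om=(hsv[...,1]>150)&(hsv[...,0]<20)&(C[...,2]>.075)&(C[...,2]<.105);q=todicer(C[om],O,YAW);q=q[abs(q[:,1])<.03];print('before',q.min(0),q.max(0))
o=robot.get_obs();print(o['time'],o['wrist_force'])"
```

```text
hole [387.8 177.6] 184.5 [ 20.8 -75.9]
hole [253.3 176.5] 115.5 [21.8 74.5]
-88 [(-45, np.float64(77.2)), (-20, np.float64(77.2)), (5, np.float64(77.3)), (30, np.float64(76.9)), (45, np.float64(77.3))]
-65 [(-45, np.float64(77.1)), (-20, np.float64(77.0)), (5, np.float64(77.1)), (30, np.float64(77.1)), (45, np.float64(77.2))]
65 [(-45, np.float64(77.5)), (-20, np.float64(77.4)), (5, np.float64(76.8)), (30, np.float64(77.2)), (45, np.float64(77.2))]
88 [(-45, np.float64(77.1)), (-20, np.float64(77.3)), (5, np.float64(77.4)), (30, np.float64(77.3)), (45, np.float64(77.1))]
[ 0.04698563 -0.01414965] [0.07503746 0.01545633]
before [ 0.05946981 -0.01399563] [0.08752412 0.01592411]
10.5 [ 0.60244152 -0.96425109 -1.20958724]
```

```bash
python3 -c "
from m import *
d=np.load('w1.npz');a={k:d[k] for k in d};b=snap('wrist')
for s in (a,b):
    C=cloud(s);hsv=cv2.cvtColor(s['image'],cv2.COLOR_RGB2HSV);om=(hsv[...,1]>150)&(hsv[...,0]<20)&(C[...,2]>.07)&(C[...,2]<.11)
    q=todicer(C.reshape(-1,3),O,YAW).reshape(400,640,2);om&=abs(q[...,1])<.02
    v,u=np.where(om);c=int(np.median(u));vv=v[abs(u-c)<4]
    print('rear',todicer(onplane(s,[(c,vv.min()-.5)],.1),O,YAW)*1e3,'front',todicer(onplane(s,[(c,vv.max()+.5)],.081),O,YAW)*1e3,'z',[(r,round(float(C[r,c,2]),4)) for r in range(vv.min()-2,vv.max()+3,2)])
    # deck rear edge at y=60mm
    dk=(C[...,2]>.055)&(C[...,2]<.075)&(abs(q[...,1]-.06)<.02)&(abs(q[...,0])<.12);print('deck rear',np.percentile(q[dk][:,0],99.5)*1e3)
i=b['image'][95:195,270:370,::-1];cv2.imwrite('pics/c6.png',cv2.resize(i,None,fx=5,fy=5,interpolation=cv2.INTER_CUBIC))
"
```

```text
rear [[87.99836303  0.59839001]] front [[58.90988768  1.06482923]] z [(105, 0.078), (107, 0.0992), (109, 0.0985), (111, 0.0991), (113, 0.1007), (115, 0.1003), (117, 0.099), (119, 0.0829), (121, 0.0821), (123, 0.0844), (125, 0.0835), (127, 0.084), (129, 0.0825), (131, 0.0825), (133, 0.0833), (135, 0.0655)]
deck rear 92.60284915048848
rear [[75.62624395  0.07840083]] front [[ 4.63925278e+01 -2.69923047e-02]] z [(127, 0.0791), (129, 0.0974), (131, 0.0993), (133, 0.1009), (135, 0.0996), (137, 0.0989), (139, 0.099), (141, 0.0842), (143, 0.0839), (145, 0.0837), (147, 0.082), (149, 0.0833), (151, 0.0826), (153, 0.0833), (155, 0.082)]
deck rear 93.33940256401368
```

View pics/c6.png

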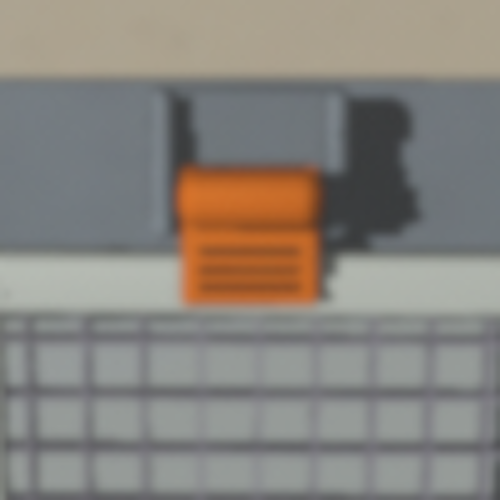

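```bash
python3 -c "
from bench import robot
print(robot.close_job())"
```

```text
the job is handed in; nothing more can be done
None
```

The grid is seated flat over both pins, the latch is pushed to its stop over the grid's rear edge, and the job is handed in at about 10.5 s with the robot clear and the bystanders untouched. Latch travel measured 12–15 mm in the images against the nominal 16 mm, but its tab ended at 75.6 mm (locked is 76) and did not move under a 14 N push.

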